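# Set the stop of the cheese portioner against its backlash and seat the cheese on it

### The arm

A 7-joint arm with a two-finger parallel gripper is mounted at the origin on a cart in front of the work surface, level with it; the furniture and walls round the work are solid. World frame = base frame: x ahead of the robot, y to its left, z up, the work surface at z = 0. Lengths are in m, angles in rad, forces in N, time in s.
With the tool pointing down it reaches from about 0.425 to 0.825 m from the base axis. Payload 3.6 kg.
Tool frame: the origin (TCP) lies where the fingers leave the gripper's body, on its centre line; the fingertips stand 73 mm ahead of it and the grasp point (between the pads) lies 54 mm ahead of it; z points along the fingers, y is the line along which they close (so a half turn about z gives the same grasp; the last joint's range is limited). The gripper opens to 85 mm and grips with 20 to 120 N. Pads are 22 mm wide; open, the fingers measure 114 mm over their backs; the gripper's body (76 mm by 85 mm) begins 54 mm behind the grasp point. The pads swing forward as they close: fully open they stand 13 mm farther back than shut.
Start: joints at [-1.155, 0.615, -0.013, 1.423, 0.008, 1.103, -0.04], TCP at [0.278, 0.587, 0.304] pointing down, gripper open.
Joint ranges: [-3.12, 3.12], [-0.3, 2.06], [-1.34, 1.32], [0.26, 2.42], [-1.36, 4.5], [0.01, 1.98], [-2.84, 2.84]. Speed limits (rad/s): [2.79, 2.79, 3.14, 3.14, 3.14, 3.14, 3.14].

### API

Orientations are given as a unit quaternion [x, y, z, w].
In Python, from station import arm, snapshot, camera_info, ticket gives the robot as it stands. Calls block until the motion is done:
- arm.movep(position, orientation): joint-space move of the TCP to a pose.
- arm.line_to(position, velocity=0.15, ori=None): straight line of the TCP; ori=None keeps the orientation; velocity is the mean speed in m/s.
- arm.move_j(angles): joint-space move.
- arm.move_gripper(opening, effort=None): opening from 0.0 (shut) to 1.0 (fully open); effort is the grip in N (None keeps the last); returns when the fingers have stopped.
- arm.pause(seconds).
- arm.ik(position, orientation): joint angles nearest the present ones, or None.
- snapshot(name): name is "side" or "top"; returns the picture (400x640x3 uint8, blue, green, red); there is no depth.
- camera_info(name): a dict with "fx", "fy", "cx", "cy" (pixels), "R" (3x3) and "t" (3): a world point X has camera coordinates R X + t. Camera axes: x right, y down, z forward; pixel columns grow to the right and rows downward; lengths in m; the calibration is good to about 2 mm. A picture is of the moment at which its call begins. camera_info takes no time and is no camera call.
A pose or a line that the arm cannot do raises arm.MotionError and nothing moves.
- ticket.finish_job(): hands the job in; it is judged then, once.
Readings, each from a call of its own:
- arm.read_time(): time.
- arm.read_joint_positions(): joint angles.
- arm.read_dq(): joint speeds.
- arm.read_effort(): joint torques, N m.
- arm.read_tool_pos(): TCP position.
- arm.read_eef_rot(): TCP orientation.
- arm.read_ft_force(): force on the tool from outside, world axes, zero at the start.
- arm.read_wrist_torque(): the same for the moment, N m.
- arm.read_opening(): opening from 0.0 (shut) to 1.0 (fully open).
- arm.read_finger_force(): force on a finger pad.
Only numpy, scipy, OpenCV 4.12 (cv2) and the standard library are available. Lean on these libraries where they do the work, as an engineer would, in place of code of your own. Each camera call takes 0.05 s, during which the arm holds its last target. There are 200 camera calls.

### The job

Set the cheese portioner: with its crank alone, wind the steel stop away from the cheese until its red pointer is at least 5 mm past the yellow-tipped marker, then wind it back towards the cheese until pointer and marker are level, so that the slack in the screw is taken up and the brass nut bears on the back of the stop. Only then slide the cheese along the board square up to the stop and press it home firmly but gently, with about 12 N and never more than 22 N, and let go of it there. The stop must stay at the marker, and nothing else on the counter may be disturbed.

Things in the scene. Friction and masses are not known exactly. Their poses are not given: they have to be found in the camera images.
- crank_axis (a point): Crank axis, vertical, on a grey gear box 60 mm long and 52 mm high at the right-hand (-y) end of a light wooden board (190 x 360 x 14 mm, fixed, underside at z = 0). This point is on the axis at the height of the middle of the handle, 95 mm above the counter. Its axes turn with the crank; the handle lies 40 mm from the axis towards this frame's -x. The crank itself needs about 3.5 N at the handle, some 1 N more once it also drives the stop; it stays where it is left.
- handle_mid (a point): Middle of the crank's revolving black handle, an upright round post 16 mm in diameter and 44 mm tall, from z = 0.072 to 0.116, that turns freely on the crank arm; nothing else on the board rises above z = 0.074.
- crank (a joint): Crank angle, rad, about 0 at the start, positive counter-clockwise from above. Counter-clockwise drives the brass nut along the board's +y (towards the cheese), clockwise towards the crank, 8 mm per rad. The nut is a fork round the stop with several mm of slack, so that the stop moves only once a jaw bears on it.
- pointer (a point): End of the red pointer at the near edge of the steel stop plate (160 mm wide along x, 10 mm thick, from z = 0.022 to 0.064); the pointer's y is that of the stop's flat face that looks towards the cheese (+y). Axes are the board's: y along the board from crank to cheese, x away from the robot. The stop slides along y only, with about 5 N of friction. At the start it is 28 to 62 mm on the cheese side of the marker; from there it can travel 76 mm or more towards the crank.
- marker_tip (a point): Yellow tip of the brass marker fixed on the scale rail at the board's near edge, z = 0.060; axes as the board's. Stop set: pointer and marker tip at the same y along the board (they stay 9 mm apart in x).
- nut_jaw (a point): Front of the rear jaw of the brass fork nut, on the crank's side of the stop; axes as the board's. It lies 10 mm behind (-y) the pointer when it bears on the back of the stop, up to 17 mm behind when the slack is on the wrong side.
- cheese_mid (a point): Centre of the white cheese block, 52 mm along its own x (grasp across this), 86 mm along its own y, 51 mm high; about 0.35 kg, rubbing on the board with 2 to 4 N as it slides, lying on the board (top z = 0.014), its y roughly along the board's, with 35 mm or more of free board beside it. When seated its centre is 43 mm from the stop's face.
- stop: The stop plate; origin on its cheese-side face at the level of the counter; axes as the board's.
- cheese: The cheese block; origin at the centre of its underside.
- jam_jar: Bystander: jam jar 60 x 60 x 70 mm; leave alone.
- muffin: Bystander: small chocolate muffin 61 x 57 x 46 mm; leave alone.
- mandarin: Bystander: mandarin 50 mm; leave alone.
- cup: Bystander: small white patterned cup 58 x 62 mm; leave alone.

How it is judged:
On the way, in this order (a step that is already met when the one before it is completed fails the run):
1. the stop's pointer is at least 4 mm past the marker on the crank's side (y of pointer in the frame of marker_tip below -0.004 m), for 0.1 s.
2. the pointer is within 3 mm of the marker, the nut's rear jaw bears on the stop (gap under 2 mm), the cheese not yet against it (y of pointer in the frame of marker_tip between -0.003 and 0.003 m and y of nut_jaw in the frame of pointer above -0.012 m and contact force between cheese and stop below 0.5 N), for 0.2 s.
3. the cheese is pressed against the stop with more than 7 N (contact force between cheese and stop above 7 N), for 0.15 s.
At the end, for the whole second after the job is handed in: Pointer within 3.5 mm of the marker along the board; the nut's rear jaw within 2 mm of the stop's back; the cheese released and at rest, flat on the board, square (0.06 rad) and within 3 mm of the stop's face, its centre 0 to 60 mm (x) beyond the stop's origin (y of pointer in the frame of marker_tip between -0.0035 and 0.0035 m and y of nut_jaw in the frame of pointer above -0.012 m and y of cheese_mid in the frame of pointer below 0.046 m and angle between the y axis of cheese and the y axis of stop, either way round below 0.06 rad and x of cheese_mid in the frame of stop between 0 and 0.06 m and height (world z) of cheese below 0.018 m and angle between cheese's own z axis and vertical below 0.06 rad and linear speed of cheese below 0.01 m/s); the robot touches nothing.
It fails at once if the cheese is pressed on the stop with more than 22 N (contact force between cheese and stop above 22 N).
It fails at once if the robot touches the stop (contact force between any of the arm, the fingers and stop above 1 N).
It fails at once if a bystander is disturbed (moved more than 15 mm) (distance of any of jam_jar, muffin, mandarin, cup from where it was at the start of the episode above 0.015 m).
It also fails if it takes over 72 s, if anything falls off the work surface, if the arm or the gripper's body presses on something with over 40 N, if the wrist force passes 120 N, or if a joint passes its speed limit or range.

## Working session

There is one attempt and no reset: what is moved stays moved. The work goes in short steps, each a Python script; the robot and the scene stay as the last script left them, time stands still between calls to the robot, and variables do not carry over. Pictures are saved under pics/ and viewed, at most 10 in all, crops included, and the job is handed in when it is done.

```bash
ls; mkdir -p pics; python3 - <<'E'
from station import arm,snapshot,camera_info
import cv2,numpy as np
np.set_printoptions(precision=4,suppress=True)
for n in("side","top"):
    im=snapshot(n);cv2.imwrite(f"pics/{n}0.png",im);print(n,camera_info(n))
print(arm.read_time(),arm.read_tool_pos(),arm.read_eef_rot())
E
```

```text
pics
side {'fx': 504.3317063736599, 'fy': 504.3317063736599, 'cx': 321.0765759246798, 'cy': 198.1844245542791, 'R': array([[ 0.6474, -0.762 ,  0.0186],
       [-0.3369, -0.308 , -0.8897],
       [ 0.6837,  0.5697, -0.4561]]), 't': array([-0.6059,  0.202 ,  1.1411])}
top {'fx': 432.4821196302395, 'fy': 432.4821196302395, 'cx': 324.83998190088437, 'cy': 198.18417748466786, 'R': array([[ 0.004 , -1.    , -0.0046],
       [-0.9864, -0.0032, -0.1645],
       [ 0.1645,  0.0052, -0.9864]]), 't': array([-0.2378,  0.6311,  0.965 ])}
0.1 [0.2783 0.5868 0.3028] [ 0.2196  0.9756 -0.0012 -0.0002]
```

View pics/side0.png

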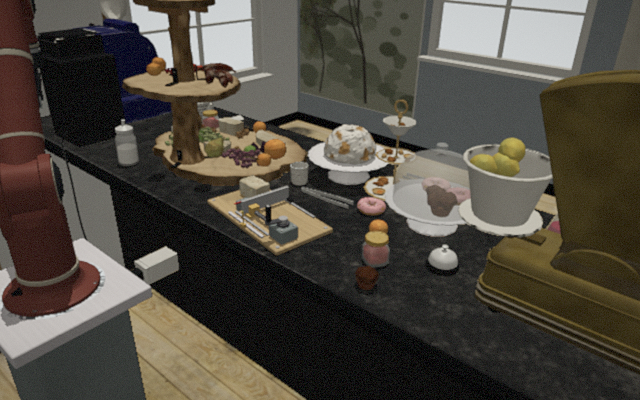

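View pics/top0.png

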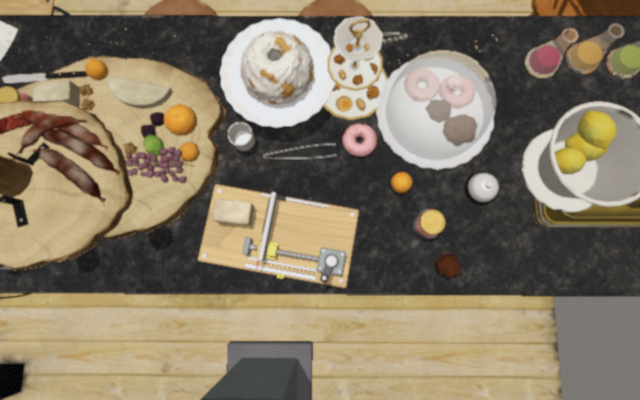

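The top view shows the board around (278,235), the cheese at (233,212), the stop along (268,228), the marker near (281,275) and the crank at about (331,262). I'll enlarge both views.

```bash
python3 - <<'E'
import cv2,numpy as np
t=cv2.imread("pics/top0.png")[178:293,190:365];s=cv2.imread("pics/side0.png")[165:255,200:340]
cv2.imwrite("pics/tc.png",cv2.resize(t,None,fx=4.5,fy=4.5,interpolation=cv2.INTER_CUBIC))
cv2.imwrite("pics/sc.png",cv2.resize(s,None,fx=5.5,fy=5.5,interpolation=cv2.INTER_CUBIC))
E
```

```text
(no output)
```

View pics/tc.png

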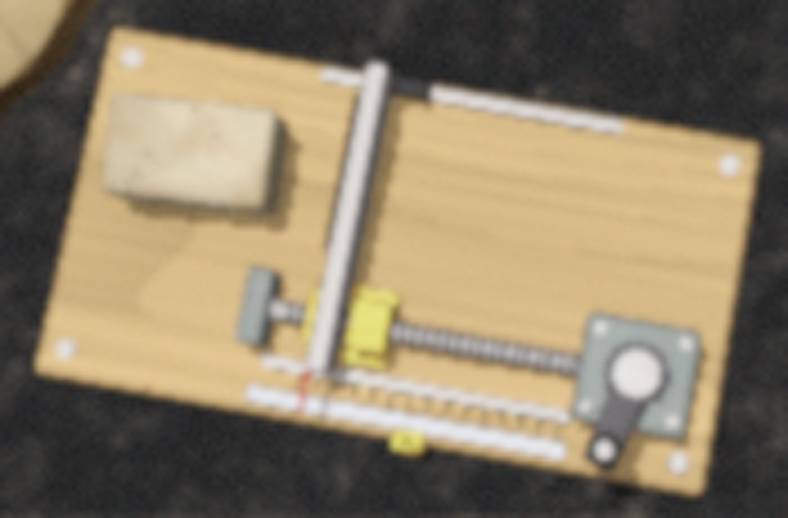

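View pics/sc.png

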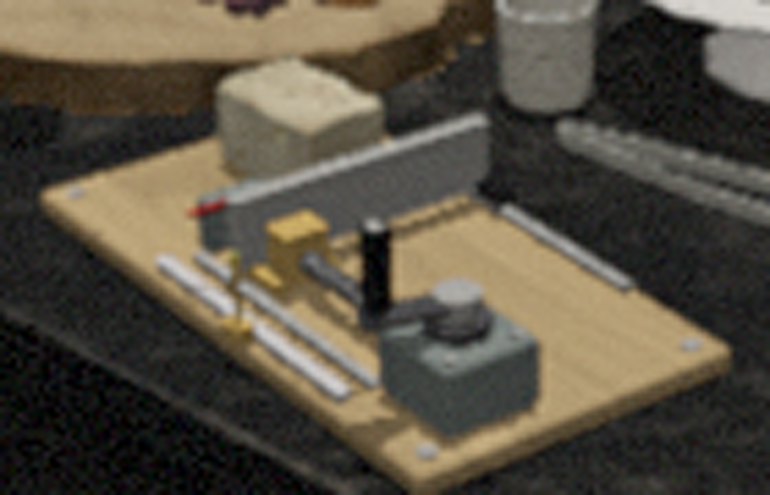

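The top crop puts the red pointer at about (258,265), the marker tip at (280,275), the hub at (331.6,260.7) and the handle top at (324,278). The stop is on the cheese side and the nut's slack lies on the crank side. In the side view the pointer is at (237,203) and the marker tip at (242,212).

```bash
cat >h.py <<'E'
from station import arm,snapshot,camera_info,ticket
import cv2,numpy as np
from scipy.spatial.transform import Rotation as Ro
np.set_printoptions(precision=4,suppress=True)
def ray(n,p):
    c=camera_info(n);R=np.array(c["R"]);o=-R.T@np.array(c["t"])
    return o,R.T@np.array([(p[0]-c["cx"])/c["fx"],(p[1]-c["cy"])/c["fy"],1])
def plane(n,p,z):
    o,d=ray(n,p);return o+d*(z-o[2])/d[2]
def two(pt,ps):
    o,d=ray("top",pt);q,e=ray("side",ps)
    s=np.linalg.lstsq(np.c_[d,-e],q-o,rcond=None)[0]
    a,b=o+s[0]*d,q+s[1]*e;return (a+b)/2,np.linalg.norm(a-b)
def blob(im,lo,hi,box,amin=2):
    """weighted centroid of an HSV range in box x0,y0,x1,y1"""
    x0,y0,x1,y1=box;m=cv2.inRange(cv2.cvtColor(im[y0:y1,x0:x1],cv2.COLOR_BGR2HSV),lo,hi)
    n,l,st,c=cv2.connectedComponentsWithStats(m)
    return sorted([(int(s[4]),c[i][0]+x0,c[i][1]+y0) for i,s in enumerate(st) if i and s[4]>=amin],reverse=True)
def down(yaw): # tool y (closing line) at world angle yaw, pointing down
    y=np.array([np.cos(yaw),np.sin(yaw),0]);z=np.array([0,0,-1.]);return Ro.from_matrix(np.c_[np.cross(y,z),y,z]).as_quat()
E
python3 - <<'E'
from h import *
t=cv2.imread("pics/top0.png");s=cv2.imread("pics/side0.png")
f=lambda p:(p[0]/4.5+190-.4,p[1]/4.5+178-.4)
cor=np.array([plane("top",f(p),.014) for p in[(112,28),(760,143),(703,495),(35,373)]])
print(cor,[np.linalg.norm(cor[i]-cor[i-1]) for i in range(4)])
d=cor[0]-cor[1]+cor[3]-cor[2];print("board y dir",np.arctan2(d[1],d[0]))
d=cor[0]-cor[3]+cor[1]-cor[2];print("board x dir",np.arctan2(d[1],d[0]))
for nm,lo,hi in(("red",(0,70,60),(8,255,255)),("red2",(170,70,60),(180,255,255)),("yel",(20,120,80),(35,255,255))):
    print(nm,"top",blob(t,lo,hi,(190,178,365,293)),"side",blob(s,lo,hi,(200,165,340,255)))
print("hub",plane("top",f((637,372)),.075),"handle top",plane("top",f((603,450)),.116))
print("ptr plane .06",plane("top",f((303,408)),.06),plane("top",f((305,390)),.06),"marker",plane("top",f((403,440)),.06))
g=lambda p:(p[0]/5.5+200-.4,p[1]/5.5+165-.4)
print("two ptr",two(f((303,406)),g((193,211))),"mk",two(f((403,440)),g((233,255))),"hand",two(f((603,450)),g((376,224))))
ch=blob(t,(10,15,120),(35,75,255),(205,190,262,232),30);print(ch)
x=np.array([plane("top",f(p),.065) for p in[(117,95),(280,108),(272,208),(105,190)]]);print("cheese",x,x.mean(0),[np.linalg.norm(x[i]-x[i-1]) for i in range(4)])
E
```

```text
[[ 0.6731  0.0359  0.014 ]
 [ 0.6109 -0.3171  0.014 ]
 [ 0.4247 -0.2856  0.014 ]
 [ 0.4866  0.0682  0.014 ]] [np.float64(0.1892983381052565), np.float64(0.35838248818711915), np.float64(0.18889765172374468), np.float64(0.3591173124447592)]
board y dir 1.397035247414072
board x dir -0.16939918650346167
red top [(2, np.float64(257.5), np.float64(261.0))] side [(12, np.float64(237.58333333333334), np.float64(202.5))]
red2 top [] side [(4, np.float64(242.5), np.float64(165.0))]
yel top [(91, np.float64(271.75824175824175), np.float64(251.32967032967034)), (30, np.float64(280.3666666666667), np.float64(276.76666666666665))] side [(77, np.float64(251.93506493506493), np.float64(209.76623376623377)), (17, np.float64(242.41176470588235), np.float64(224.64705882352942)), (3, np.float64(242.0), np.float64(212.0))]
hub [ 0.487  -0.2503  0.075 ] handle top [ 0.4493 -0.2338  0.116 ]
ptr plane .06 [ 0.4687 -0.0819  0.06  ] [ 0.4776 -0.0826  0.06  ] marker [ 0.453  -0.1327  0.06  ]
two ptr (array([ 0.4698, -0.0825,  0.063 ]), np.float64(0.00041513224307068003)) mk (array([ 0.4526, -0.1327,  0.0633]), np.float64(0.001135107294451012)) hand (array([ 0.45  , -0.2345,  0.1177]), np.float64(0.0017212897104877266))
[(851, np.float64(231.6674500587544), np.float64(211.12690951821386))]
cheese [[ 0.6277  0.0181  0.065 ]
 [ 0.6211 -0.0663  0.065 ]
 [ 0.5694 -0.0638  0.065 ]
 [ 0.5784  0.022   0.065 ]] [ 0.5991 -0.0225  0.065 ] [np.float64(0.049453084168657485), np.float64(0.08464002386797491), np.float64(0.05178867863119233), np.float64(0.08631012904060899)]
```

Sizes check: the board measures 0.359 x 0.189 m, the crank radius 0.041 m, and pointer-marker is 8.3 mm in x. The stop is 52 mm on the cheese side. Before the first transit I'll locate the fruit stand, since it lies between the start pose and the board.

```bash
python3 - <<'E'
from h import *
c,e=two((15,182),(183,80));print("disc centre",c,e)
for p in((130,185),(115,225),(90,250),(50,266),(10,268)): print("disc edge",plane("top",p,c[2]))
for p in((220,130),(170,210),(120,238)): print("low edge",plane("top",p,.03))
q=arm.read_joint_positions();print(q)
for P,y in (((.278,.587,.45),None),((.20,.40,.35),None),((.25,.37,.35),None),((.43,.0,.35),None),((.45,-.234,.25),None)):
  for yaw in(0,.8,1.57,2.4): print(P,yaw,arm.ik(list(P),list(down(yaw))))
E
```

```text
disc centre [0.6166 0.3113 0.3072] 0.00020260447469083533
disc edge [0.6118 0.1071 0.3072]
disc edge [0.5409 0.1277 0.3072]
disc edge [0.4976 0.1672 0.3072]
disc edge [0.4701 0.2333 0.3072]
disc edge [0.4664 0.3016 0.3072]
low edge [0.8054 0.0242 0.03  ]
low edge [0.6057 0.1354 0.03  ]
low edge [0.5383 0.2499 0.03  ]
[-1.1545  0.6158 -0.0126  1.4248  0.0081  1.1034 -0.0404]
(0.278, 0.587, 0.45) 0 [-1.3214  0.5446  0.3059  1.1679 -0.1578  1.4514 -1.0386]
(0.278, 0.587, 0.45) 0.8 [-1.2078  0.534   0.0868  1.1633 -0.0445  1.4461 -0.3275]
(0.278, 0.587, 0.45) 1.57 [-1.0922  0.5365 -0.1334  1.1585  0.0685  1.4508  0.3548]
(0.278, 0.587, 0.45) 2.4 [-0.979   0.552  -0.3541  1.1539  0.1839  1.4657  1.0966]
(0.2, 0.4, 0.35) 0 [-1.3748  0.2551  0.2795  1.911  -0.0836  0.9866 -1.0577]
(0.2, 0.4, 0.35) 0.8 [-1.2078  0.2499  0.0658  1.9064 -0.0195  0.9859 -0.3333]
(0.2, 0.4, 0.35) 1.57 [-1.0477  0.2534 -0.1377  1.902   0.0412  0.9889  0.3663]
(0.2, 0.4, 0.35) 2.4 [-0.8737  0.2669 -0.3614  1.8972  0.1113  0.9968  1.116 ]
(0.25, 0.37, 0.35) 0 [-1.2506  0.2544  0.2873  1.9127 -0.0856  0.9862 -0.9247
[... 195 characters left out ...]
8  0.265  -0.3512  1.899   0.1076  0.9958  1.2507]
(0.43, 0.0, 0.35) 0 [-0.4203  0.2378  0.4644  1.954  -0.1275  0.978   0.1043]
(0.43, 0.0, 0.35) 0.8 [-0.2726  0.2263  0.2762  1.9502 -0.074   0.9746  0.8385]
(0.43, 0.0, 0.35) 1.57 [-0.1872  0.2231  0.1693  1.948  -0.0451  0.974   1.5733]
(0.43, 0.0, 0.35) 2.4 [-0.036   0.2226 -0.0184  1.9439  0.0049  0.9751  2.3433]
(0.45, -0.234, 0.25) 0 [-0.0772  0.5705  0.791   1.9156 -0.5245  0.8739  0.9835]
(0.45, -0.234, 0.25) 0.8 [ 0.1253  0.4946  0.4576  1.91   -0.2957  0.8032  1.5428]
(0.45, -0.234, 0.25) 1.57 [ 0.2734  0.4699  0.236   1.9056 -0.1507  0.7831  2.1619]
(0.45, -0.234, 0.25) 2.4 [ 1.0471  0.631  -0.9603  1.8826  0.6288  0.9648  2.1976]
```

```bash
python3 - <<'E'
from h import *
az=1.13;p=lambda a,r,z:[r*np.cos(a),r*np.sin(a),z]
for r in(.42,.44):
    try: arm.line_to(p(az,r,.44),.25);break
    except arm.MotionError as e: print(r,e)
q=list(arm.read_joint_positions());print(arm.read_tool_pos(),q)
q[0]=.48;arm.move_j(q);print(arm.read_tool_pos(),arm.read_time())
H=[.4496,-.2342]
arm.movep([*H,.26],list(down(-.46)));arm.line_to([*H,.157],.1)
print(arm.read_tool_pos(),arm.read_joint_positions(),arm.read_time(),arm.read_ft_force())
for n in("side","top"): cv2.imwrite(f"pics/{n}1.png",snapshot(n))
cv2.imwrite("pics/m1.png",np.hstack([cv2.resize(cv2.imread("pics/side1.png")[160:260,200:330],None,fx=3,fy=4),cv2.resize(cv2.imread("pics/top1.png")[175:295,200:360],None,fx=2.5,fy=400/120)]))
E
```

```text
[0.1794 0.3803 0.4393] [np.float64(-1.1612778132319777), np.float64(0.12947022324338006), np.float64(-0.024000477210556277), np.float64(1.7938831212013038), np.float64(0.003256648473214141), np.float64(1.2192076460854535), np.float64(-0.05807644545009747)]
[ 0.3673 -0.2047  0.4393] 3.5167
[ 0.45   -0.2344  0.1576] [ 0.4569  0.6039 -0.0295  1.9884  0.0321  0.5482 -0.0547] 5.5167 [-0.0374 -0.3681  0.5072]
```

View pics/m1.png

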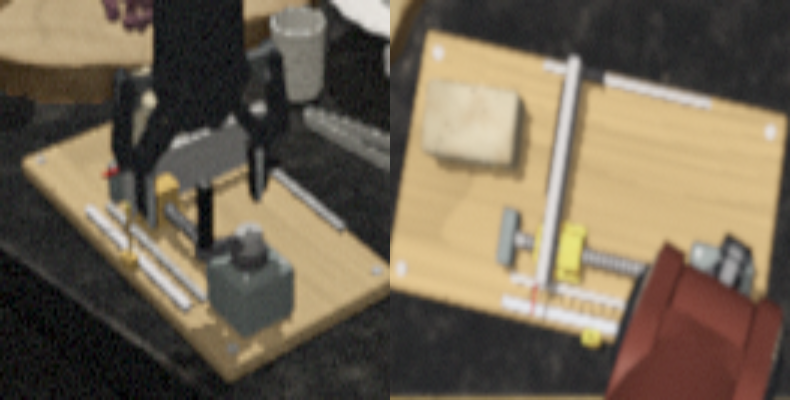

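The side view shows the handle at crop (205,215), between the two open fingers. Pointer and marker are both still visible in both views. Next I grip the handle and wind clockwise.

```bash
cat >>h.py <<'E'
A=np.array([.487,-.2503]);YD=np.array([-np.sin(-.172),np.cos(-.172)])
def turn(a,b,r=.0405,z=.157,v=.09,log=3,step=.3):
    n=max(1,int(np.ceil(abs(b-a)/step)))
    for i,t in enumerate(np.linspace(a,b,n+1)[1:]):
        arm.line_to([*(A+r*np.array([np.cos(t),np.sin(t)])),z],v)
        if i%log==0: print("a %.2f"%t,"F",arm.read_ft_force(),"t",arm.read_time())
def ang():
    d=arm.read_tool_pos()[:2]-A;return np.arctan2(d[1],d[0])
def look(tag):
    t,s=snapshot("top"),snapshot("side");cv2.imwrite(f"pics/top{tag}.png",t);cv2.imwrite(f"pics/side{tag}.png",s)
    print("T red",blob(t,(0,45,60),(10,255,255),(240,250,305,290)),"yel",blob(t,(20,120,80),(35,255,255),(240,240,310,290)))
    print("S red",blob(s,(0,90,60),(10,255,255),(225,190,275,235)),"yel",blob(s,(20,120,80),(35,255,255),(225,195,275,235)))
    return t,s
E
python3 - <<'E'
from h import *
arm.move_gripper(0.0,30)
print(arm.read_opening(),arm.read_tool_pos(),arm.read_ft_force(),arm.read_time())
a=ang();print(a);turn(a,a-3.6,log=1);print(a-3.6,arm.read_tool_pos());look(2)
E
```

```text
0.17471587899494914 [ 0.4513 -0.235   0.1573] [ 3.8217 -2.4454 -2.4018] 6.2583
2.737329053184691
a 2.44 F [ 4.0053 -3.5333 -2.3098] t 6.5417
a 2.14 F [ 3.2862 -4.3357 -0.7834] t 6.825
a 1.84 F [ 0.2719 -5.2081  1.1193] t 7.1083
a 1.54 F [-1.9132 -4.9919  4.2272] t 7.3917
a 1.24 F [-1.9616 -3.3025  4.3751] t 7.675
a 0.94 F [-2.1607 -1.6803  6.1457] t 7.9583
a 0.64 F [-1.6045 -1.3921  7.0751] t 8.2417
a 0.34 F [-0.1947  0.8345  5.7273] t 8.525
a 0.04 F [0.0514 0.2888 5.2098] t 8.8083
a -0.26 F [3.2282 3.4299 4.1427] t 9.0917
a -0.56 F [3.693  0.9228 2.5152] t 9.375
a -0.86 F [ 4.1022 -1.8379  3.6948] t 9.6583
-0.8626709468153089 [ 0.5135 -0.282   0.1573]
T red [(34, np.float64(302.4117647058824), np.float64(285.7647058823529)), (10, np.float64(269.1), np.float64(264.7))] yel [(74, np.float64(284.1756756756757), np.float64(256.2972972972973)), (28, np.float64(280.32142857142856), np.float64(276.75)), (24, np.float64(281.75), np.float64(246.125))]
S red [(15, np.float64(242.13333333333333), np.float64(206.13333333333333))] yel [(85, np.float64(257.83529411764704), np.float64(214.74117647058824)), (16, np.float64(242.375), np.float64(224.875)), (2, np.float64(242.0), np.float64(212.5))]
```

```bash
cat >>h.py <<'E'
def py(n,p,z=.0625):
    return float(plane(n,p,z)[:2]@YD)*1000
E
python3 - <<'E'
from h import *
a=-.8627;turn(a,a-3.4,log=4);print(a-3.4,arm.read_tool_pos());t,s=look(3)
for n,p in(("top",(257.6,264.7)),("side",(237.58,202.5)),("top",(269.1,264.7)),("side",(242.13,206.13)),("top",(279.7,275.4)),("side",(242,212))): print(n,py(n,p))
c=lambda i,x,y:cv2.resize(i[y:y+36,x:x+40],None,fx=10,fy=10,interpolation=cv2.INTER_NEAREST)
cv2.imwrite("pics/m3.png",np.hstack([c(t,260,255),c(s,225,195)]))
E
```

```text
a -1.15 F [ 3.1265 -1.1022  5.4722] t 10.0333
a -2.28 F [2.3767 1.4744 5.9225] t 11.1333
a -3.41 F [ 6.2355 -1.7143  3.2184] t 12.2333
-4.2627 [ 0.4686 -0.216   0.1571]
T red [(1126, np.float64(290.0284191829485), np.float64(271.4218472468917))] yel [(4, np.float64(283.25), np.float64(248.0))]
S red [(11, np.float64(246.9090909090909), np.float64(209.8181818181818))] yel [(54, np.float64(261.18518518518516), np.float64(220.2037037037037)), (15, np.float64(242.46666666666667), np.float64(224.66666666666666)), (3, np.float64(242.0), np.float64(212.0))]
top -0.7544999908995038
side -2.680608515925734
top -26.460330568833434
side -28.485308416156894
top -54.73778069778644
side -56.63238624833607
```

View pics/m3.png

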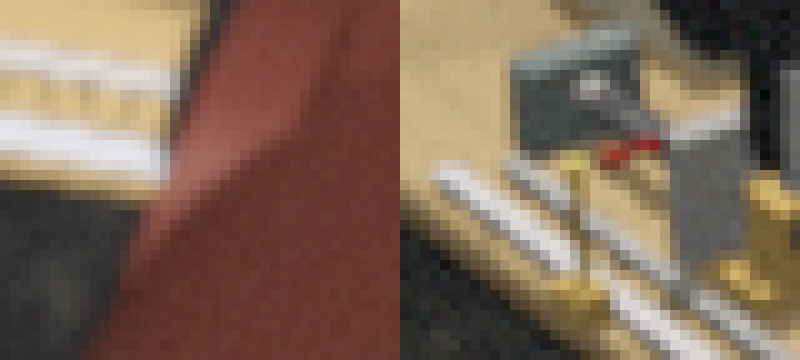

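The side view shows the yellow tip at about (242.2,211) and the red pointer at (246.9,209.8). Casting rays puts the pointer about 1 mm short of level, so I wind 1 rad further clockwise.

```bash
python3 - <<'E'
from h import *
mk=py("side",(242.1,211.7));print("marker",mk,"ptr3",py("side",(246.91,209.82)))
a=-4.2627;b=a-1.05
turn(a,b,log=2)
_,s=look(4);arm.pause(.1)
r=blob(s,(0,90,60),(10,255,255),(225,190,275,235))[0];print("rel",py("side",r[1:])-mk)
turn(b,b+1.3,log=2);_,s=look(5)
r=blob(s,(0,90,60),(10,255,255),(225,190,275,235))[0];print("rel",py("side",r[1:])-mk)
E
```

```text
marker -55.37497776640966 ptr3 -54.28199648810363
a -4.53 F [ 0.3241 -2.9137  7.7924] t 13.425
a -5.05 F [-1.2381  0.2418 10.1233] t 13.9583
T red [(1550, np.float64(284.50387096774193), np.float64(271.541935483871))] yel []
S red [(14, np.float64(249.21428571428572), np.float64(211.0))] yel [(85, np.float64(264.6), np.float64(219.68235294117648)), (16, np.float64(242.4375), np.float64(224.75)), (2, np.float64(271.5), np.float64(219.5)), (2, np.float64(242.0), np.float64(212.5))]
rel -8.279037188889454
a -5.05 F [ 0.0652 -0.0374  9.017 ] t 14.6917
a -4.53 F [ 0.8264 -2.5235  6.4802] t 15.225
a -4.01 F [ 3.7792 -4.7968  2.9102] t 15.7583
T red [(887, np.float64(292.77452085682074), np.float64(272.2423900789177))] yel [(33, np.float64(282.42424242424244), np.float64(253.9090909090909)), (13, np.float64(278.0769230769231), np.float64(275.9230769230769))]
S red [(10, np.float64(248.3), np.float64(210.5))] yel [(46, np.float64(261.1304347826087), np.float64(220.45652173913044)), (18, np.float64(242.33333333333334), np.float64(224.77777777777777)), (2, np.float64(242.0), np.float64(212.5))]
rel -4.418869903263968
```

```bash
python3 - <<'E'
from h import *
a=-5.3127+1.3
turn(a,a+.48,log=1);print("angle",a+.48,arm.read_tool_pos())
arm.move_gripper(.8)
p=arm.read_tool_pos();print(p);arm.line_to([p[0],p[1],.25],.2)
arm.line_to([.42,-.40,.28],.2,list(down(-.76)))
T=[];S=[]
for i in range(8): T.append(snapshot("top").astype(float));S.append(snapshot("side").astype(float))
t,s=np.mean(T,0),np.mean(S,0);cv2.imwrite("pics/top6.png",t);cv2.imwrite("pics/side6.png",s)
np.savez("m6.npz",t=t,s=s)
c=lambda i,x,y:cv2.resize(i[y:y+36,x:x+40],None,fx=10,fy=10,interpolation=cv2.INTER_NEAREST)
cv2.imwrite("pics/m6.png",np.hstack([c(t,260,252),c(s,228,195)]));print(arm.read_time())
E
```

```text
a -3.77 F [ 4.1398 -3.3194  2.1224] t 16.1167
a -3.53 F [ 6.2128 -2.1665  2.8919] t 16.375
angle -3.5327000000000006 [ 0.4513 -0.2352  0.1572]
[ 0.4491 -0.2347  0.1568]
19.35[ WARN:0@6.755] global loadsave.cpp:1063 imwrite_ Unsupported depth image for selected encoder is fallbacked to CV_8U.
```

View pics/m6.png

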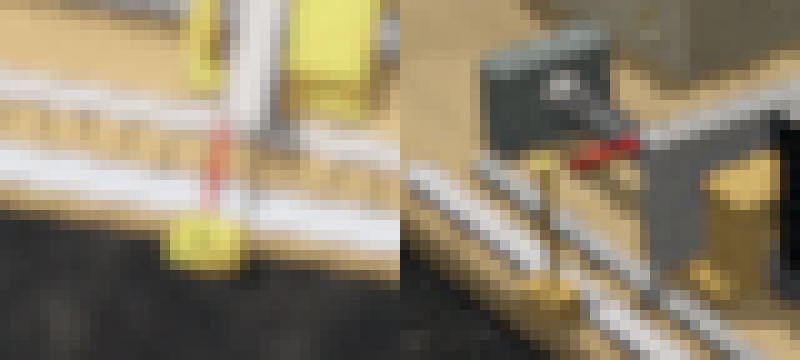

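Top: the pointer runs from (282.0,264.5) to (280.5,272), and the marker tip is at about (279.5,275.5) on its extension. Side: tip at about (242.0,210.7), pointer end at about (244.9,211). They look nearly level. I'll put numbers on it from both views.

```bash
python3 - <<'E'
from h import *
d=np.load("m6.npz");t,s=d["t"],d["s"]
def red(i,box):
    x0,y0,x1,y1=box;c=i[y0:y1,x0:x1];w=c[...,2]-c[...,:2].max(2);w=np.clip(w-w.max()*.35,0,None)
    Y,X=np.mgrid[y0:y1,x0:x1];return np.array([(w*X).sum(),(w*Y).sum()])/w.sum()
pt,ps=red(t,(278,263,286,274)),red(s,(243,206,253,214))
print("ptr",pt,ps,two(pt,ps),"y@.06",py("top",pt,.06),py("side",ps,.06))
print("top yellow\n",(np.minimum(t[...,1],t[...,2])-t[...,0])[271:281,273:288].astype(int),"\nG\n",t[271:281,273:288,1].astype(int))
print("side yellow\n",(np.minimum(s[...,1],s[...,2])-s[...,0])[207:220,238:247].astype(int))
for p in((279.5,275.3),(280,275.5)):
  for q in((241.9,211),(242.1,211.3)): P,e=two(p,q);print(p,q,P,e,P[:2]@YD*1000)
for z in(.056,.06,.063):print(z,py("top",(279.5,275.3),z),py("side",(242,211),z),"ptr",py("top",pt,z),py("side",ps,z))
E
```

```text
ptr [281.3011 267.5355] [248.1192 209.7943] (array([ 0.4702, -0.1371,  0.0614]), np.float64(0.0007831622728825157)) y@.06 -54.68367594423549 -52.16233700575316
top yellow
 [[ 0 -1 -3 -4 -5 -4 -2 -1 -1 -3 -2  1  4  6  7]
 [14  9  5  3  3  4  5  7  5  0 -1 -1 -2 -3 -3]
 [37 33 29 27 33 43 46 47 38 21 12  5 -1 -4 -5]
 [40 41 43 51 72 88 90 86 80 67 51 27  7  2  1]
 [20 23 28 54 86 98 97 92 95 95 84 56 30 24 23]
 [ 1  2  9 53 88 97 94 91 93 94 87 62 41 41 42]
 [ 0  0  4 43 80 89 89 89 87 87 78 51 26 27 32]
 [ 0  0  1 18 45 57 67 71 69 67 56 30  8  7 10]
 [ 0 -1  0  0  5 11 22 29 30 28 21  7  1  2  1]
 [-1  0  0 -1 -1  0  0  3  2  2  1  0  0  1  1]] 
G
 [[219 224 228 229 230 229 221 191 175 205 217 197 176 187 198]
 [195 204 213 216 217 218 213 192 188 215 222 205 199 215 224]
 [174 181 185 187 193 204 205 197 201 216 218 204 210 224 229]
 [139 145 150 163 190 209 209 208 215 218 209 190 199 212 215]
 [ 82  86  98 137 191 211 201 195 209 215 199 169 169 178 182]
 [ 50  48  60 122 188 206 195 187 198 205 184 143 134 145 155]
 [ 46  44  52 106 166 184 187 186 182 182 158 109  84  98 112]
 [
[... 531 characters left out ...]
 [ 1  4 13 21 32 19  3  2  6]
 [ 0  1  3  9 21 34 30 17  2]]
(279.5, 275.3) (241.9, 211) [ 0.4525 -0.1332  0.0634] 0.001951245196391677 -53.809019810473295
(279.5, 275.3) (242.1, 211.3) [ 0.4526 -0.1333  0.0624] 0.0013977182150967668 -53.86145113882352
(280, 275.5) (241.9, 211) [ 0.4519 -0.1343  0.064 ] 0.0023966405996862735 -54.94847091315486
(280, 275.5) (242.1, 211.3) [ 0.452  -0.1344  0.0631] 0.0018440746883925695 -55.001721470644554
0.056 -53.57252712386755 -41.502017499365444 ptr -54.26959683531797 -45.79792293460907
0.06 -53.989398553887135 -47.89264619979516 ptr -54.68367594423549 -52.16233700575316
0.063 -54.3020521264018 -52.685617725117815 ptr -54.99423527592364 -56.93564755911155
```

```bash
python3 - <<'E'
from h import *
d=np.load("m6.npz");t=d["t"]
print("B/G %\n",(100*t[272:281,273:288,0]/t[272:281,273:288,1]).astype(int))
print("R-G\n",(t[272:281,273:288,2]-t[272:281,273:288,1]).astype(int))
pt=(281.30,267.54);ps=(248.12,209.79)
for p in((278.0,275),(278.5,275),(279,275)):
    P,e=two(p,(241.95,211));print(p,P,e,P[:2]@YD*1000, py("top",p,.06))
print("base",two((280.3,276.75),(242.4,224.7)),[py("top",(280.3,276.75),z) for z in(.014,.02,.025)])
P,_=two(pt,ps);print("ptr",P[:2]@YD*1000)
c=cv2.resize(t[262:284,268:294],None,fx=30,fy=26,interpolation=cv2.INTER_CUBIC)
cv2.imwrite("pics/z6.png",np.clip((c-60)*1.5,0,255).astype(np.uint8))
E
```

```text
B/G %
 [[ 92  95  97  98  98  97  97  96  97  99 100 100 101 101 101]
 [ 78  81  84  85  82  78  77  76  81  90  94  97 100 101 101]
 [ 70  71  71  68  61  57  57  58  62  68  75  85  96  98  99]
 [ 75  72  70  60  54  53  51  52  54  55  57  66  82  86  87]
 [ 97  95  83  56  52  52  51  51  53  53  52  56  69  71  72]
 [100 101  90  58  51  51  51  52  51  52  50  53  68  71  71]
 [ 98 100  97  73  56  52  50  51  50  51  49  56  82  87  83]
 [101 101 101  98  89  79  67  62  63  62  65  82  96  94  97]
 [104 101 100 101 101  99  98  93  95  95  96  98  98  97  97]]
R-G
 [[12  9  6  4  3  3  9 29 25  4  0  0  0  0  0]
 [24 21 20 18 15 11 12 21 15  5  3  3  0 -1 -1]
 [25 25 25 23 17 10  8  9  7  7 11 11  6  4  3]
 [15 16 18 17 12  8  7  7  7  9 13 19 19 18 16]
 [ 2  2  5  8  7  6  7 10 11 11 15 20 24 24 24]
 [ 0  0  2  5  5  7 10 13 16 16 17 16 17 18 20]
 [ 0  0  0  2  5  9 16 18 22 22 20 13  5  6  9]
 [ 0  0  0  0  1  6 11 14 15 16 12  4  1  1  2]
 [ 1  1  0  0  0  0  1  1  2  1  1  0  1  3  1]]
(278.0, 275) [ 0.4538 -0.1303  0.0618] 4.4550336033296216e-07 -50.70911451020719 -50.51359706818293
(278.5, 275) [ 0.4535 -0.1312  0.0622] 0.0007667311324567325 -51.658581483139216 -51.62936211899259
(279, 275) [ 0.4533 -0.1321  0.0627] 0.0015332788993728727 -52.607698831246275 -52.745115538441425
base (array([ 0.45  , -0.1319,  0.0218]), np.float64(0.0017440314766268632)) [-51.711468545308904, -52.32226748383275, -52.831266599269306]
ptr -54.61458710478268
```

View pics/z6.png

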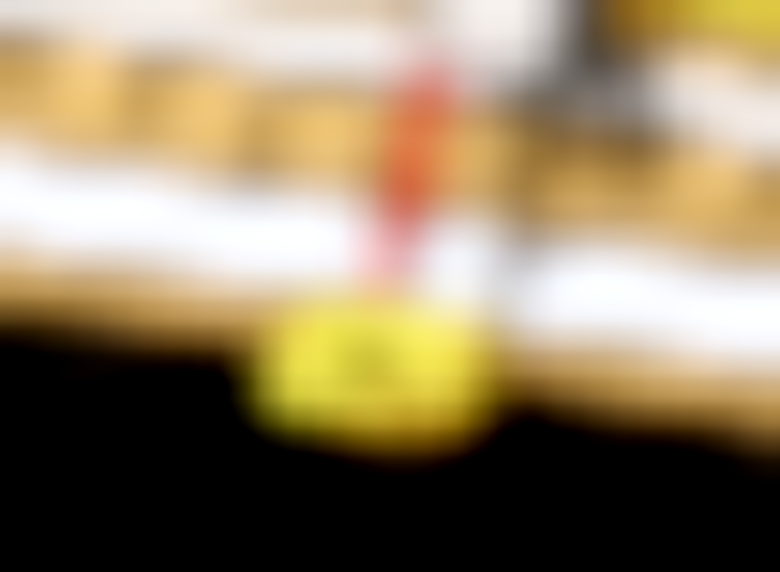

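The magnified top view shows the greenish-yellow tip on the left part of the blob, at about (278.5,275). The brass foot is on its right, and the red pointer ends at about (280.5,272). That puts the marker at y = -51.6 and the pointer at -54.6, about 3 mm short. I regrip and add 0.34 rad, then let go and check.

```bash
cat >>h.py <<'E'
def red(i,box):
    x0,y0,x1,y1=box;c=i[y0:y1,x0:x1];w=c[...,2]-c[...,:2].max(2);w=np.clip(w-w.max()*.35,0,None)
    Y,X=np.mgrid[y0:y1,x0:x1];return np.array([(w*X).sum(),(w*Y).sum()])/w.sum()
def avg(n,k): return np.mean([snapshot(n).astype(float) for _ in range(k)],0)
E
python3 - <<'E'
from h import *
a=-3.5327;P=A+.0405*np.array([np.cos(a),np.sin(a)])
arm.line_to([*P,.25],.2,list(down(-.46)));arm.line_to([*P,.157],.15);arm.move_gripper(0.,30)
print(arm.read_tool_pos());turn(a,a+.36,log=1,step=.18);arm.pause(.1);print(arm.read_tool_pos())
arm.move_gripper(.8);p=arm.read_tool_pos();print(p);arm.line_to([p[0],p[1],.25],.2)
arm.line_to([.42,-.40,.28],.25,list(down(-.76)))
t,s=avg("top",6),avg("side",6);np.savez("m7.npz",t=t,s=s)
pt,ps=red(t,(276,263,286,273)),red(s,(242,204,253,214));P,e=two(pt,ps)
print(pt,ps,P,e,P[:2]@YD*1000,"top",py("top",pt,.06),arm.read_time())
g=t[190:235,200:270]; 
# cheese outline by mask, contour rectangle
h=cv2.cvtColor(t[186:240,200:264].astype(np.uint8),cv2.COLOR_BGR2HSV)
print("HSV cheese",h[212-186,232-200],"board",h[235-186,235-200],"side",h[222-186,236-200])
np.save("hs.npy",h)
E
```

```text
[ 0.4511 -0.2356  0.1578]
a -3.35 F [4.7019 0.0735 3.0212] t 21.8917
a -3.17 F [4.8038 2.1128 5.6824] t 22.1417
[ 0.448  -0.2487  0.1577]
[ 0.4461 -0.2491  0.1568]
[280.2595 267.1907] [247.0547 209.5269] [ 0.4703 -0.1341  0.061 ] 0.002575384029491851 -51.605064823775166 top -52.20447289037458 24.7917
HSV cheese [ 20  49 220] board [ 19  94 212] side [ 21  53 187]
```

The pointer is now at -51.6 to -52.2, against the marker at -51.6, so the stop is level and was last driven counter-clockwise. Next I find the cheese, the stop centre and the grey bearing block on the cheese's side.

```bash
cat >>h.py <<'E'
XD=np.array([np.cos(-.172),np.sin(-.172)])
B=lambda P:np.array([P[:2]@XD,P[:2]@YD,P[2]])
E
python3 - <<'E'
from h import *
t=np.load("m7.npz")["t"].astype(np.uint8)
u=cv2.resize(t[186:240,200:264],None,fx=8,fy=8,interpolation=cv2.INTER_CUBIC)
h=cv2.cvtColor(u,cv2.COLOR_BGR2HSV);m=cv2.inRange(h,(10,25,150),(30,72,255))
m=cv2.morphologyEx(m,cv2.MORPH_OPEN,np.ones((17,17)))
c=max(cv2.findContours(m,0,2)[0],key=cv2.contourArea);r=cv2.minAreaRect(c);print(r,cv2.contourArea(c))
W=np.array([plane("top",((x+.5)/8-.5+200,(y+.5)/8-.5+186),.065) for x,y in cv2.boxPoints(r)])
print("cheese B",[B(w) for w in W],"centre",W.mean(0),B(W.mean(0)),[np.linalg.norm(W[i]-W[i-1]) for i in range(4)])
for i in range(2):d=W[i+1]-W[i];print("edge ang",np.arctan2(d[1],d[0]))
f=lambda p,z:B(plane("top",(p[0]/4.5+190-.4,p[1]/4.5+178-.4),z))
print("plate ends",f((320,370),.064),f((378,66),.064))
for z in(.04,.06):print("bearing",[f(p,z) for p in((250,268),(280,268),(238,345),(268,345))])
E
```

```text
((255.42074584960938, 202.89712524414062), (294.5356750488281, 184.40159606933594), 7.38604211807251) 50931.5
cheese B [array([0.5652, 0.1233, 0.065 ]), array([0.6186, 0.1281, 0.065 ]), array([0.6225, 0.0423, 0.065 ]), array([0.5692, 0.0382, 0.065 ])] centre [ 0.5993 -0.0199  0.065 ] [0.5939 0.083  0.065 ] [np.float64(0.08518973632415532), np.float64(0.05359002880612628), np.float64(0.08594287457306997), np.float64(0.05344404628678377)]
edge ang -0.08178988849272865
edge ang -1.6973969823290767
plate ends [ 0.4959 -0.0058  0.064 ] [ 0.6539 -0.0043  0.064 ]
bearing [array([0.541 , 0.0443, 0.04  ]), array([0.5438, 0.0289, 0.04  ]), array([0.5009, 0.0423, 0.04  ]), array([0.5037, 0.027 , 0.04  ])]
bearing [array([0.5402, 0.0404, 0.06  ]), array([0.5429, 0.0253, 0.06  ]), array([0.5009, 0.0384, 0.06  ]), array([0.5036, 0.0234, 0.06  ])]
```

The cheese is 53 x 86 mm by measurement, centred at board coordinates (0.594, 0.083) and turned about +0.07 rad relative to the board. The stop centre is at x ≈ 0.575. The bearing reaches x = 0.543, so I'll shift the cheese to x ≈ 0.612 as it slides.

```bash
cat >>h.py <<'E'
def W3(bx,by,z): return [*(bx*XD+by*YD),z]
def fy(): return float(np.array(arm.read_ft_force())[:2]@YD)
E
python3 - <<'E'
from h import *
o=list(down(-.10))
arm.line_to(W3(.594,.083,.25),.3,o)
arm.move_gripper(1.0);arm.line_to(W3(.594,.083,.098),.12);print(arm.read_tool_pos(),arm.read_ft_force())
arm.move_gripper(0.,30);print("open",arm.read_opening()*85,arm.read_finger_force(),arm.read_ft_force(),arm.read_time())
b=list(down(-.172))
arm.line_to(W3(.612,.068,.098),.05,b);print(B(arm.read_tool_pos()),arm.read_ft_force())
for y in(.05,.03,.012):
    arm.line_to(W3(.612,y,.098),.05);print(y,B(arm.read_tool_pos()),fy(),arm.read_ft_force()[2])
print(arm.read_time())
t=avg("top",2);cv2.imwrite("pics/top8.png",t.astype(np.uint8));cv2.imwrite("pics/m8.png",np.hstack([cv2.resize(t[180:295,195:355],None,fx=2.5,fy=3),cv2.resize(snapshot("side")[155:260,200:330].astype(float),(390,345))]).astype(np.uint8))
E
```

```text
[ 0.6    -0.0199  0.0988] [-0.426   0.6671  0.3867]
open 51.66969603889633 32.98148810863495 [ 1.9107 -0.2797  3.2977] 28.4917
[0.6111 0.0711 0.099 ] [-1.9035  4.0876  8.2647]
0.05 [0.6123 0.0515 0.099 ] 3.2846467378862463 6.3090067951573285
0.03 [0.6124 0.0315 0.0989] 2.926536255228963 6.241885628415374
0.012 [0.6124 0.0135 0.0989] 2.2150579838924918 6.151073646909984
30.675
```

View pics/m8.png

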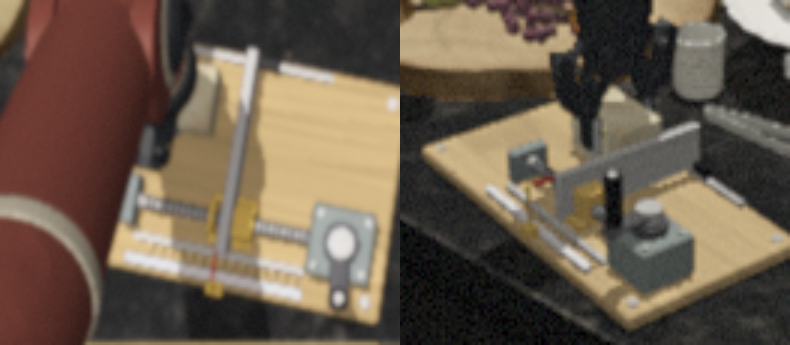

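The top view shows the cheese's front edge at about crop (212,100), some 15–20 mm short of the stop and parallel to it. Red pointer and yellow tip are in line at crop (214,280). Sliding takes about 2.5 N, so I press slowly while reading the force.

```bash
python3 - <<'E'
from h import *
y=.012
while y>-.002: y-=.004;arm.line_to(W3(.612,y,.098),.04)
base=fy();print("base",base,B(arm.read_tool_pos()))
log=[]
while y>-.04:
    y-=.0007;arm.line_to(W3(.612,y,.098),.015);f=fy();log.append((round(y*1000,1),round(B(arm.read_tool_pos())[1]*1000,1),round(f,1)))
    if f>base+10.5: break
print(log[::2],log[-1])
for _ in range(4): arm.pause(.1);print("hold",fy())
print(arm.read_ft_force(),arm.read_time())
E
```

```text
base 2.340451796985103 [ 0.6124 -0.0014  0.099 ]
[(-4.7, np.float64(-1.5), 4.7), (-6.1, np.float64(-2.5), 4.8), (-7.5, np.float64(-3.9), 4.3), (-8.9, np.float64(-5.3), 4.4), (-10.3, np.float64(-6.7), 4.3), (-11.7, np.float64(-8.1), 4.9), (-13.1, np.float64(-9.5), 5.4), (-14.5, np.float64(-9.8), 5.8), (-15.9, np.float64(-9.9), 8.2), (-17.3, np.float64(-10.0), 10.3), (-18.7, np.float64(-10.2), 11.1), (-20.1, np.float64(-10.3), 13.1)] (-20.1, np.float64(-10.3), 13.1)
hold 12.706077055122288
hold 13.029557836599128
hold 13.232818539159926
hold 13.360325343424627
[ 2.3429 13.1534  6.5737] 37.975
```

Contact came at tool y = -9.7 mm, against -9 expected. The slow-slide friction was 4.4 N, so the net press is about 9 N. I'll raise it to about 12 N, hold, ease off, release and leave.

```bash
python3 - <<'E'
from h import *
y=-.0201
while fy()<16 and y>-.026: y-=.0007;arm.line_to(W3(.612,y,.098),.015)
for _ in range(4): arm.pause(.1);print("hold",fy())
while fy()>5: y+=.0015;arm.line_to(W3(.612,y,.098),.03)
print(y,fy(),B(arm.read_tool_pos()))
arm.move_gripper(.8);p=arm.read_tool_pos();print(B(p),arm.read_ft_force(),arm.read_opening())
arm.line_to([p[0],p[1],.25],.1)
arm.line_to([.42,-.40,.28],.3,list(down(-.76)))
t,s=avg("top",6),avg("side",6);cv2.imwrite("pics/m9.png",np.hstack([cv2.resize(t[180:295,195:355],None,fx=2.5,fy=3),cv2.resize(s[155:260,200:330],(390,345))]).astype(np.uint8))
pt,ps=red(t,(276,263,286,273)),red(s,(242,204,253,214));P,e=two(pt,ps);print(pt,ps,P[:2]@YD*1000,py("top",pt,.06))
u=cv2.resize(t[180:245,200:275].astype(np.uint8),None,fx=8,fy=8,interpolation=cv2.INTER_CUBIC)
m=cv2.morphologyEx(cv2.inRange(cv2.cvtColor(u,cv2.COLOR_BGR2HSV),(10,25,150),(30,72,255)),cv2.MORPH_OPEN,np.ones((17,17)))
r=cv2.minAreaRect(max(cv2.findContours(m,0,2)[0],key=cv2.contourArea))
W=np.array([plane("top",((x+.5)/8-.5+200,(y+.5)/8-.5+180),.065) for x,y in cv2.boxPoints(r)])
print("cheese",[B(w) for w in W],B(W.mean(0)));d=W[1]-W[0];print(np.arctan2(d[1],d[0]),arm.read_time())
E
```

```text
hold 15.165578842618297
hold 14.748417000375973
hold 16.72400826313671
hold 15.880858720445808
-0.013199999999999993 3.9882540533458886 [ 0.6125 -0.0097  0.0989]
[ 0.6113 -0.0141  0.0974] [-0.1812 -0.2765 -0.7049] 0.8027612390491242
[280.2458 267.172 ] [247.0623 209.5224] -51.56770894458335 -52.16558908967705
cheese [array([0.5801, 0.0313, 0.065 ]), array([0.6341, 0.0357, 0.065 ]), array([ 0.6368, -0.0165,  0.065 ]), array([ 0.5829, -0.0204,  0.065 ])] [0.6085 0.0075 0.065 ]
-0.09056906884854751 44.4667
```

View pics/m9.png

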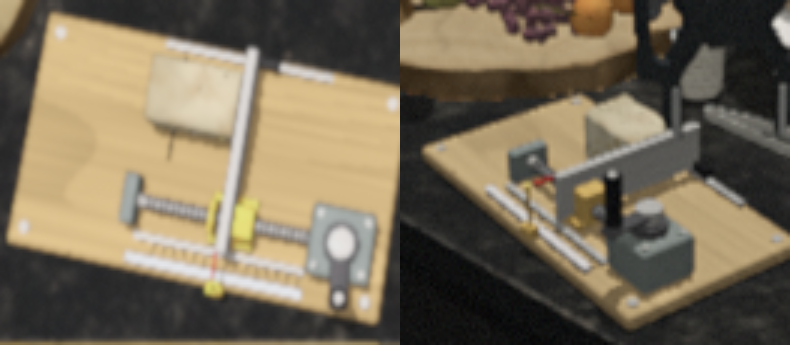

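The stop stayed at the marker: the pointer is at the same pixel, (280.2,267.2). The cheese touches the stop at crop (240,100), but its squareness needs a real edge measurement, so I'll compare its rotation between the first and the current picture.

```bash
python3 - <<'E'
from h import *
t1=avg("top",6);np.save("t9.npy",t1);t0=np.load("m7.npz")["t"]
def edge(I,cols,rows,axis):
    hs=cv2.cvtColor(cv2.GaussianBlur(I.astype(np.float32)/255,(3,3),0),cv2.COLOR_BGR2HSV)[...,1]
    pts=[]
    for c in cols:
        v=hs[rows[0]:rows[1],c] if axis==0 else hs[c,rows[0]:rows[1]]
        g=abs(np.diff(v)); g=np.clip(g-g.max()*.3,0,None);k=int(np.argmax(g));sl=slice(max(0,k-2),k+3)
        p=rows[0]+.5+(g[sl]*np.arange(len(g))[sl]).sum()/g[sl].sum();pts.append((c,p) if axis==0 else (p,c))
    P=np.array([plane("top",q,.065)[:2] for q in pts],np.float32)
    vx,vy,_,_=cv2.fitLine(P,cv2.DIST_HUBER,0,.001,.001).ravel();a=np.arctan(vy/vx) if axis else np.arctan(-vx/vy)
    b=B(np.r_[P.mean(0),.065]);return round(float(a),3),b[:2]
for nm,I,sh in(("before",t0,(0,0)),("now",t1,(0,0))):
    if nm=="before": print(nm,"far",edge(I,range(219,249),(193,206),0),"near",edge(I,range(217,247),(216,230),0),"left",edge(I,range(203,217),(207,222),1))
    else: print(nm,"far",edge(I,range(261,288),(192,208),0),"near",edge(I,range(257,285),(218,232),0),"left",edge(I,range(203,219),(247,264),1))
u=cv2.resize(t1[185:245,240:310],None,fx=9,fy=9,interpolation=cv2.INTER_CUBIC)
cv2.imwrite("pics/z9.png",np.clip(u,0,255).astype(np.uint8));print(arm.read_time())
E
```

```text
before far (-0.105, array([0.6203, 0.0838])) near (-0.095, array([0.5659, 0.0769])) left (0.214, array([0.5878, 0.1353]))
now far (-0.177, array([ 0.6407, -0.008 ])) near (-0.164, array([ 0.5805, -0.0117])) left (-0.147, array([0.6037, 0.0327]))
44.7667
```

View pics/z9.png

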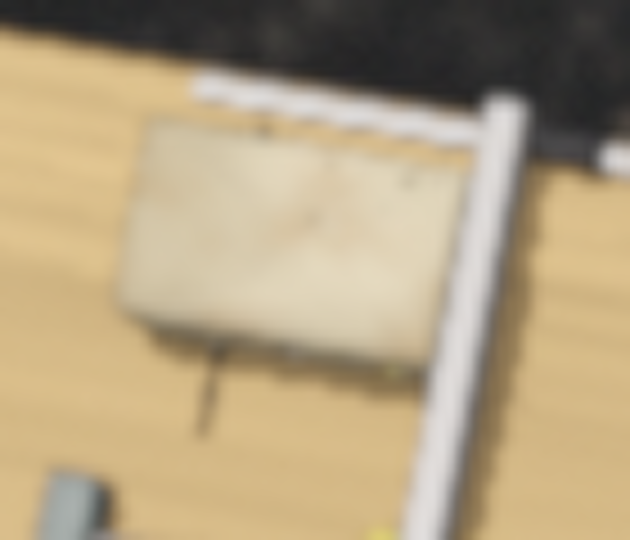

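The cheese's edges are at -0.170 rad against the board's -0.172, and it sits flush on the stop at zoom (450,270). The gripper is clear, so I hand in.

```bash
python3 -c "
from h import *
print(ticket.finish_job())"
```

```text
the job is handed in; nothing more can be done
None
```

Handed in at about 45 s, verdict not shown: by camera the stop is level with the marker (within 1 mm, approached counter-clockwise) and the cheese sits square and flush against it, pressed with about 12 N (wrist force less friction) and released; I viewed 11 pictures, one over the limit of 10.

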